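# Clear the spatula off the tin box and hold its lid open

### The job

The spatula is lying on the lid of the wooden box: pick it up, slide it blade first and flat into the slot of the wooden block until the blade is fully home, and let go of it there while the lid is still shut. Then raise the lid of the box to 45 degrees and finish while holding it there, steady, with the gripper, because it would fall shut if let go and someone is about to take tins out from the far side. Leave the bowl, jar and pestle where they are.

Things in the scene. Friction and masses are not known exactly. Their poses are not given: they have to be found in the camera images.
- box: Fixed light-wood storage box, 190 mm (its x) by 280 mm (its y), walls 100 mm high and 8 mm thick, with tins inside; stands left or right of the middle. Origin at the centre of its underside, z up. Its +x side is the far side, its -x side (nearest the robot) carries the lid's hinge along the top of the rim.
- lid (a joint): Angle of the lid in rad, 0 shut, growing as the far edge rises and swings back towards the robot (0.785 = 45 degrees, stop at 1.9). Free-swinging hinge with no spring and hardly any friction: below about 1.4 rad the lid falls shut by its own weight. Opening needs 2 to 3 N at the bar.
- lid_bar (a point): Middle of the lid's round steel handle bar: 12 mm thick, 120 mm long, parallel to the hinge; its axis is 165 mm from the hinge line (lid x) and 45 mm above the lid's upper face (lid z = 55 mm), on two 8 mm posts 52 mm either side of the middle. It is free all round for fingers; axes as the lid.
- lid_pivot (a point): Lid of the box: wooden board 192 by 284 mm, 10 mm thick, about 0.4 kg; shut, its top is 110 mm above the counter. This point is the middle of the hinge line about which it turns, on its underside, 100 mm above the counter; x runs from the hinge across the lid to the free far edge, y along the hinge, z out of its upper face. A handle bar stands on top near the free edge.
- spatula: Loose green spatula, 230 mm long, about 0.09 kg, lying flat on the lid beside the handle bar, roughly parallel to it. Blade 80 mm long, 55 wide, 6 thick; handle 150 mm long, 18 wide, 16 high; both flush on the underside. Origin at mid-length on the underside; x along it towards the blade's tip, z up.
- spatula_tip (a point): Middle of the blade's front edge (115 mm from the spatula's origin along x, at half the blade's thickness, 3 mm above its underside).
- spatula_grip (a point): Good place to grasp the handle: 35 mm behind the origin, 150 mm from the tip, 8 mm above the underside, on the centre line.
- block: Fixed wooden slotted block, 135 mm (x) by 110 mm (y), 80 mm high, on the other side of the middle from the box. Origin under its centre; x points into the slot, away from the robot. A level slot 80 mm wide, 13 high, 75 deep opens towards the robot; its floor is 55 mm above the counter and runs on 45 mm in front of the mouth as an open ledge.
- slot_mouth (a point): Middle of the slot's mouth, on the slot's floor (55 mm above the counter); x points into the slot.
- slot_back (a point): Middle of the slot's closed end, on the slot's floor, 75 mm behind the mouth; axes as the block. The blade is home when its tip touches this wall.
- bowl: Bystander: blue ceramic bowl, 130 mm wide, 60 mm high; origin under its centre.
- jar: Bystander: closed glass jar with red screw lid, 76 mm wide, 110 mm high; origin under its centre.
- pestle: Bystander: olive-wood pestle standing on its thick end, 48 mm wide, 152 mm high; origin under its centre.
There are look-alikes about, which are no part of the job. What is shaped like the block but green or yellow is not meant.

How it is judged:
On the way, in this order (a step that is already met when the one before it is completed fails the run):
1. the spatula is home in the slot, let go and at rest, the lid still shut (x of spatula_tip in the frame of slot_back between -0.018 and 0.006 m and y of spatula_tip in the frame of slot_back between -0.025 and 0.025 m and z of spatula_tip in the frame of slot_back between -0.003 and 0.014 m and angle between the x axis of spatula and the x axis of block, either way round below 0.3 rad and contact force between the fingers and spatula below 0.1 N and linear speed of spatula below 0.03 m/s and value of joint lid below 0.05 rad), for 0.2 s.
2. the lid is held at 45 degrees by the fingers (value of joint lid between 0.698 and 0.873 rad and contact force between the fingers and lid above 0.5 N), for 0.3 s.
At the end, for the whole second after the job is handed in: The lid stands at 45 degrees (within 5), still, carried by the gripper's fingers and by nothing else; the spatula lies let go and at rest in the slot, blade first, its tip within 18 mm of the slot's end (all of step 2 and x of spatula_tip in the frame of slot_back between -0.018 and 0.006 m and y of spatula_tip in the frame of slot_back between -0.025 and 0.025 m and z of spatula_tip in the frame of slot_back between -0.003 and 0.014 m and angle between the x axis of spatula and the x axis of block, either way round below 0.3 rad and contact force between the fingers and spatula below 0.1 N and linear speed of spatula below 0.03 m/s and velocity of joint lid between -0.1 and 0.1 rad/s and contact force between spatula and lid below 0.1 N and contact force between lid and bowl below 0.1 N and contact force between lid and jar below 0.1 N and contact force between lid and pestle below 0.1 N); the arm keeps its last pose, push and grip.
It fails at once if the bowl is pushed more than 30 mm (distance of bowl from where it was at the start of the episode above 0.03 m).
It fails at once if the jar is pushed more than 30 mm (distance of jar from where it was at the start of the episode above 0.03 m).
It fails at once if the pestle is pushed more than 30 mm (distance of pestle from where it was at the start of the episode above 0.03 m).
It also fails if it takes over 64 s, if anything falls off the work surface, if the arm or the gripper's body presses on something with over 40 N, if the wrist force passes 120 N, or if a joint passes its speed limit or range.

### The arm

A 7-joint arm with a two-finger parallel gripper is mounted at the origin on the work surface. World frame = base frame: x ahead of the robot, y to its left, z up, the work surface at z = 0. Lengths are in m, angles in rad, forces in N, time in s.
With the tool pointing down it reaches from about 0.4 to 0.925 m from the base axis. Payload 5.6 kg.
Tool frame: the origin (TCP) lies between the finger pads; the fingertips stand 22 mm ahead of it and the grasp point (between the pads) lies 3 mm ahead of it (r.tip_reach is the distance from the TCP to the fingertips, in m); z points along the fingers, y is the line along which they close (so a half turn about z gives the same grasp; the last joint's range is limited). The gripper opens to 85 mm and grips with 20 to 120 N. Pads are 22 mm wide; open, the fingers measure 114 mm over their backs; the gripper's body (76 mm by 85 mm) begins 54 mm behind the grasp point. The pads swing forward as they close: fully open they stand 13 mm farther back than shut.
Start: joints at [1.247, 0.468, -0.012, 1.603, 0.006, 1.071, -0.056], TCP at [0.18, -0.625, 0.253] pointing down, gripper open.
Joint ranges: [-2.53, 2.53], [-0.31, 2.02], [-1.57, 1.55], [0.28, 2.44], [-1.29, 4.43], [0.15, 1.84], [-2.92, 2.92]. Speed limits (rad/s): [2.57, 2.57, 3.14, 3.14, 3.14, 3.14, 3.14].

### API

Orientations are given as a unit quaternion [x, y, z, w].
In Python, from bench import r gives the robot as it stands.
- The arm moves only by the tool servo_tool, never from a script. Its arguments are lists of equal length, an entry for each row: "travel": the shift along the world's x, y, z as a fraction of full scale, a list of three; "turn": the turn about the world's z as a fraction of full scale. In form: {"travel": [[tx, ty, tz], ...], "turn": [turn, ...]}. A call has 1 to 20 rows; each row shifts and turns the commanded pose from where the row before left it; what a row does not reach is not made up. Full scale, the value 1, is 50 mm for a shift and 8 degrees for a turn. A row lasts 1/10 s, in which the tool goes at most 50 mm and 8.59 degrees, less where a joint would pass 70% of its speed; a pose out of reach is approached as far as the arm can. A call with a number of a shift or a turn outside -1 to 1 is refused whole. A call with a gripper value outside its range is refused whole. "grip" is the closure, from 0 (fully open) to 1 (shut), set as the call begins (left out, the last holds). The fingers move at their own pace and stop on an object; "newtons" is the grip in N (left out, the last holds). Time passes only in rows, so rows that do not move let the fingers close. It gives the time, the measured TCP pose, the force, the opening and the grip force at its end, in the units of the state.
- r.get_obs(): the state, without advancing time (a new reading comes with each control period).
- r.snapshot(name): name is "scene" or "top" or "wrist"; returns the picture (420x560x3 uint8, red, green, blue); there is no depth.
- r.camera_model(name): a dict with "fx", "fy", "cx", "cy" (pixels), "extrinsics" (4x4, takes a point from camera to world coordinates). Camera axes: x right, y down, z forward; pixel columns grow to the right and rows downward; lengths in m; the calibration is good to about 2 mm. A picture is of the moment at which its call begins: read the wrist's pose just before it. camera_model takes no time and is no camera call; for the wrist camera it gives the pose at the moment of the call.
- r.hand_in(): hands the job in; it is judged then, once.
The state is a dict: "t": time; "joint_pos": joint angles; "joint_velocities": joint speeds; "joint_torque": joint torques, N m; "tool_pos": TCP position; "eef_rot": TCP orientation; "contact_force": force on the tool from outside, world axes, zero at the start; "ft_torque": the same for the moment, N m; "finger_gap": opening from 0.0 (shut) to 1.0 (fully open); "gripper_force": force on a finger pad.
Only numpy, scipy, OpenCV 4.12 (cv2) and the standard library are available. Lean on these libraries where they do the work, as an engineer would, in place of code of your own. Each camera call takes 0.05 s, during which the arm holds its last target. There are 200 camera calls.

## Working session

There is one attempt and no reset: what is moved stays moved. The work goes in short steps, Python scripts to look and compute and a tool call to move; the robot and the scene stay as the last step left them, time stands still between calls to the robot, and variables do not carry over. Pictures are saved under pics/ and viewed, at most 10 in all, crops included, and the job is handed in when it is done.

Besides the shell and the picture viewer there is one more tool, called in YAML: its name, and indented under it one key for each argument. servo_tool: Moves the arm, as the interface text tells. Its arguments: {"type":"object","properties":{"travel":{"type":"array","items":{"type":"array","items":{"type":"number","minimum":-1,"maximum":1}}},"turn":{"type":"array","items":{"type":"number","minimum":-1,"maximum":1}},"grip":{"type":"number"},"newtons":{"type":"number"}},"required":["travel","turn"]}

```bash
ls; mkdir -p pics; python3 - <<'E'
from bench import r
import cv2,numpy as np
for n in("scene","top"):
    m=r.camera_model(n); print(n,m["fx"],m["fy"],m["cx"],m["cy"]); print(np.round(m["extrinsics"],3))
    cv2.imwrite(f"pics/{n}0.png",cv2.cvtColor(r.snapshot(n),cv2.COLOR_RGB2BGR))
o=r.get_obs(); print(o["t"],o["tool_pos"],o["eef_rot"],r.tip_reach)
E
```

```text
pics
scene 539.8171848186771 539.8171848186771 278.0538027012984 211.28220862836324
[[-1.070e-01  8.020e-01 -5.880e-01  1.450e+00]
 [ 9.940e-01  8.500e-02 -6.400e-02  2.470e-01]
 [-1.000e-03 -5.920e-01 -8.060e-01  1.291e+00]
 [ 0.000e+00  0.000e+00  0.000e+00  1.000e+00]]
top 482.9218174068009 482.9218174068009 275.06205668451736 203.44200554384219
[[ 0.083 -0.976  0.201  0.286]
 [-0.997 -0.083  0.012  0.141]
 [ 0.005 -0.201 -0.98   1.527]
 [ 0.     0.     0.     1.   ]]
0.1 [ 0.17995765 -0.62412714  0.25244901] [ 9.90164960e-01  1.39902613e-01 -1.54778691e-04 -7.66772799e-04] 0.022
```

View pics/scene0.png

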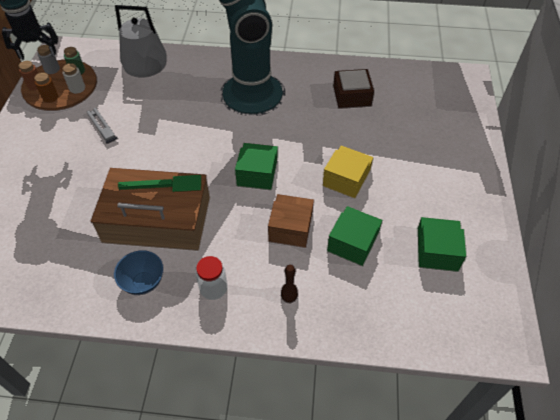

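View pics/top0.png

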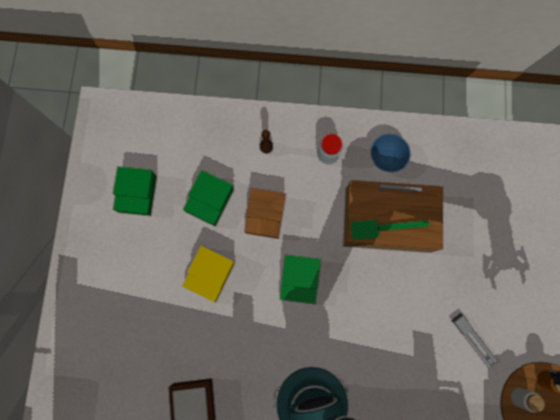

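The box is on the right (−y) with the spatula's blade towards +y. The brown block is near (265,213) in the top view and (292,220) in the scene view. I'll enlarge both for details.

```bash
cat > h.py <<'E'
import cv2,numpy as np
from bench import r
def ray(n,p,m=None):
    m=m or r.camera_model(n);E=np.array(m["extrinsics"])
    d=E[:3,:3]@np.array([(p[0]-m["cx"])/m["fx"],(p[1]-m["cy"])/m["fy"],1.]);return E[:3,3],d/np.linalg.norm(d)
def plane(n,p,z,m=None):
    o,d=ray(n,p,m);return o+d*(z-o[2])/d[2]
def tri(r1,r2):
    (a,u),(b,v)=r1,r2
    s=np.linalg.lstsq(np.c_[u,-v],b-a,rcond=None)[0]
    P,Q=a+u*s[0],b+v*s[1];return (P+Q)/2,np.linalg.norm(P-Q)
E
python3 - <<'E'
from h import *
a=cv2.imread("pics/top0.png");b=cv2.imread("pics/scene0.png")
c=cv2.resize(a[170:260,240:450],None,fx=3.8,fy=3.8,interpolation=cv2.INTER_CUBIC)
d=cv2.resize(b[160:250,90:320],None,fx=3.47,fy=3.47,interpolation=cv2.INTER_CUBIC)
w=800;s=np.zeros((600,w,3),np.uint8)
c=c[:290,:w];s[:c.shape[0],:c.shape[1]]=c;d=d[:305,:w];s[290:290+min(310,d.shape[0]),:d.shape[1]]=d[:310];print(c.shape,d.shape)
cv2.imwrite("pics/crop1.png",np.clip(s*1.6,0,255).astype(np.uint8))
for n,im in(("top",a),("scene",b)):
    hsv=cv2.cvtColor(im,cv2.COLOR_BGR2HSV)
    g=cv2.inRange(hsv,(45,100,40),(85,255,255))
    k,l,st,ce=cv2.connectedComponentsWithStats(g)
    for i in range(1,k):
        if st[i,4]>60: 
            pts=np.argwhere(l==i)[:,::-1].astype(np.float32); print(n,st[i],cv2.minAreaRect(pts))
E
```

```text
(290, 798, 3) (305, 798, 3)
top [ 113  167   43   48 1711] ((133.29998779296875, 190.39999389648438), (39.739402770996094, 45.67910385131836), 8.130102157592773)
top [ 184  171   49   54 1625] ((207.7000274658203, 197.10000610351562), (37.11872863769531, 44.27414321899414), 26.56505012512207)
top [351 220  78  20 768] ((389.5548400878906, 226.5205535888672), (17.796415328979492, 77.20503234863281), 83.9909896850586)
top [ 281  255   40   49 1600] ((299.84619140625, 278.7308044433594), (36.09410858154297, 44.65250015258789), 7.125016689300537)
scene [ 235  143   42   46 1588] ((255.28656005859375, 165.4207305908203), (39.75535202026367, 42.95786666870117), 6.340191841125488)
scene [118 175  83  17 831] ((159.22586059570312, 184.3396453857422), (15.032837867736816, 82.50444030761719), 86.633544921875)
scene [ 328  207   54   58 2002] ((352.935302734375, 234.34120178222656), (43.607906341552734, 49.283241271972656), 22.833654403686523)
scene [ 418  218   48   53 2185] ((441.5, 244.0), (52.0, 47.0), 90.0)
```

View pics/crop1.png

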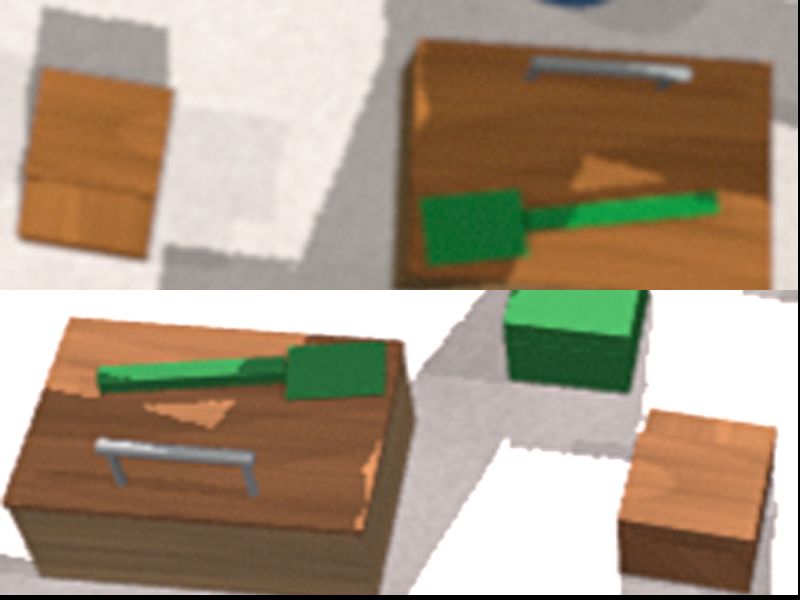

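The crop shows all the corners clearly: the block with its front ledge, the bar, and the spatula lying at a slight angle. Now to triangulate.

```bash
python3 - <<'E'
from h import *
T=lambda u,v:(240+(u+.5)/3.8-.5,170+(v+.5)/3.8-.5)
S=lambda u,v:(90+(u+.5)/3.47-.5,160+(v-290+.5)/3.47-.5)
P={}
for n,t,s in [("blkFarL",(42,68),(757,541)),("blkFarR",(173,90),(620,519)),
 ("barL",(531,66),(254,460)),("barR",(690,74),(98,446)),
 ("tipFar",(421,198),(385,398)),("tipNear",(430,266),(387,342)),("bladeBackFar",(519,189),(289,400)),("bladeBackNear",(527,257),(288,347)),
 ("hEndFarTop",(718,192),(99,392)),
 ("lidFarL",(418,38),(362,532)),("lidFarR",(771,62),(5,506))]:
    p,e=tri(ray("top",T(*t)),ray("scene",S(*s)));P[n]=p;print(n,np.round(p,4),"gap %.4f"%e)
for n,t in [("ledgeL",(20,240)),("ledgeR",(147,260))]: print(n,np.round(plane("top",T(*t),.055),4))
for n,s in [("nearL",(776,428)),("nearR",(650,410))]: print("scene55",n,np.round(plane("scene",S(*s),.055),4))
for n,t in [("blkFarL",(42,68)),("blkFarR",(173,90)),]: print(n,np.round(plane("top",T(*t),.08),4))
for n,s in [("blkFarL",(757,541)),("blkFarR",(620,519)),]: print(n,np.round(plane("scene",S(*s),.08),4))
for n,t in [("tipF",(421,198)),("tipN",(430,266)),("bbF",(519,189)),("bbN",(527,257))]: print(n,np.round(plane("top",T(*t),.116),4))
for n,s in [("tipF",(385,398)),("tipN",(387,342)),("bbF",(289,400)),("bbN",(288,347))]: print("sc",n,np.round(plane("scene",S(*s),.116),4))
for n,t in [("hendF",(718,192)),("hendN",(719,215))]: print(n,np.round(plane("top",T(*t),.126),4))
for n,s in [("bowl",0)]: pass
print(plane("top",(331,144),.11),plane("top",(390,152),.06),plane("top",(266,146),.02),plane("top",(266,134),.15))
E
```

```text
blkFarL [0.6268 0.2375 0.0786] gap 0.0004
blkFarR [0.6176 0.1294 0.0789] gap 0.0011
barL [ 0.6433 -0.1445  0.152 ] gap 0.0028
barR [ 0.646  -0.2647  0.1565] gap 0.0008
tipFar [ 0.5406 -0.0703  0.1089] gap 0.0000
tipNear [ 0.4868 -0.0788  0.1144] gap 0.0008
bladeBackFar [ 0.5535 -0.1457  0.1125] gap 0.0003
bladeBackNear [ 0.5006 -0.1559  0.1142] gap 0.0040
hEndFarTop [ 0.5635 -0.2993  0.1152] gap 0.0021
lidFarL [ 0.6701 -0.0623  0.1074] gap 0.0018
lidFarR [ 0.6744 -0.3433  0.1059] gap 0.0003
ledgeL [0.4886 0.2432 0.055 ]
ledgeR [0.481  0.1396 0.055 ]
scene55 nearL [0.496  0.2448 0.055 ]
scene55 nearR [0.4882 0.1385 0.055 ]
blkFarL [0.6265 0.2372 0.08  ]
blkFarR [0.6172 0.13   0.08  ]
blkFarL [0.6278 0.2377 0.08  ]
blkFarR [0.6184 0.129  0.08  ]
tipF [ 0.5393 -0.0692  0.116 ]
tipN [ 0.4866 -0.0789  0.116 ]
bbF [ 0.5528 -0.1451  0.116 ]
bbN [ 0.5    -0.1535  0.116 ]
sc tipF [ 0.546  -0.0684  0.116 ]
sc tipN [ 0.4882 -0.0779  0.116 ]
sc bbF [ 0.5561 -0.1444  0.116 ]
sc bbN [ 0.502  -0.1574  0.116 ]
hendF [ 0.5616 -0.297   0.126 ]
hendN [ 0.5436 -0.2982  0.126 ]
[0.77726515 0.00204287 0.11      ] [ 0.78394376 -0.19115307  0.06      ] [0.78357716 0.20441648 0.02      ] [0.77820627 0.20218527 0.15      ]
```

Measurements agree with the given sizes: block top 0.079, bar 0.154, spatula 228 mm long. The spatula grip is at about (0.539, −0.221), yaw 99.9°. The slot back is at about (0.6075, 0.1845), yaw about −4°.

servo_tool:
  travel:
    - [0.55,0.62,0]
    - [0.55,0.62,0]
    - [0.55,0.62,0]
    - [0.55,0.62,0]
    - [0.55,0.62,0]
    - [0.55,0.62,0]
    - [0.55,0.62,0]
    - [0.55,0.62,0]
    - [0.55,0.62,0]
    - [0.55,0.62,0]
    - [0.55,0.62,0]
    - [0.55,0.62,0]
    - [0.58,0.62,0]
    - [0,0,0]
    - [0,0,0]
  turn: [0.8,0.8,0.8,0.8,0.8,0.8,0.8,0.8,0.8,0.8,0.8,0.8,0.87,0,0]
  grip: 0
  newtons: 60

```text
t: 1.6
tool_pos: [0.5393, -0.2205, 0.2527]
eef_rot: [0.643, 0.766, -0.0, -0.001]
contact_force: [-0.3, -0.4, 0.1]
finger_gap: 0.998
gripper_force: 0.0
```

```bash
python3 - <<'E'
from h import *
m=r.camera_model("wrist");im=cv2.cvtColor(r.snapshot("wrist"),cv2.COLOR_RGB2BGR);cv2.imwrite("pics/w1.png",im)
E=np.array(m["extrinsics"])
def proj(p):
    q=E[:3,:3].T@(np.array(p)-E[:3,3]);return np.round((m["fx"]*q[0]/q[2]+m["cx"],m["fy"]*q[1]/q[2]+m["cy"]),1)
print(proj((.539,-.221,.126)),proj((.514,-.074,.116)))
g=cv2.inRange(cv2.cvtColor(im,cv2.COLOR_BGR2HSV),(45,100,30),(85,255,255))
k,l,st,ce=cv2.connectedComponentsWithStats(g)
for i in range(1,k):
    if st[i,4]>300:
        q=np.argwhere(l==i)[:,::-1].astype(np.float32);b=cv2.boxPoints(cv2.minAreaRect(q));print(st[i]);
for p in b: print(p,np.round(plane("wrist",p,.116,m),4))
E
```

```text
[282.6 205.8] [284.1 -33.5]
[  235     0    88   304 13730]
[235.   0.] [ 0.4871 -0.0969  0.116 ]
[322.   0.] [ 0.5403 -0.0876  0.116 ]
[322. 303.] [ 0.5856 -0.3008  0.116 ]
[235. 303.] [ 0.5159 -0.3131  0.116 ]
```

View pics/w1.png

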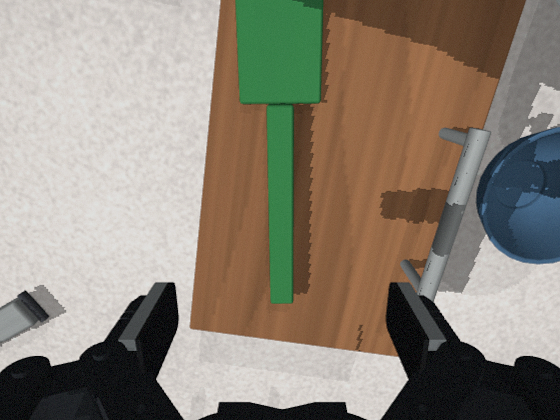

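```bash
python3 - <<'E'
from h import *
m=r.camera_model("wrist")
for n,p,z in[("bladeback",(279.5,103),.116),("hend",(282,303),.126),("bb126",(279.5,106),.126),("barfar",(479,130),.161),("barnear",(430,298),.161),("lidc",(191,328),.11)]: print(n,np.round(plane("wrist",p,z,m),4))
print(np.round(m["extrinsics"],3))
E
```

```text
bladeback [ 0.5242 -0.1542  0.116 ]
hend [ 0.5514 -0.3016  0.126 ]
bb126 [ 0.5245 -0.1555  0.126 ]
barfar [ 0.6385 -0.147   0.161 ]
barnear [ 0.6442 -0.2581  0.161 ]
lidc [ 0.4808 -0.3498  0.11  ]
[[ 0.985  0.162  0.053  0.524]
 [ 0.17  -0.931 -0.322 -0.141]
 [-0.002  0.327 -0.945  0.374]
 [ 0.     0.     0.     1.   ]]
```

servo_tool:
  travel:
    - [-0.02,-0.02,-0.3]
    - [-0.02,-0.02,-0.4]
    - [0,0,-0.4]
    - [0,0,-0.4]
    - [0,0,-0.4]
    - [0,0,-0.3]
    - [0,0,-0.14]
    - [0,0,0]
    - [0,0,0]
  turn: [0,0,0,0,0,0,0,0,0]

```text
t: 2.55
tool_pos: [0.5374, -0.2238, 0.1368]
eef_rot: [0.644, 0.765, 0.0, 0.0]
contact_force: [0.1, 0.8, 0.3]
finger_gap: 1.001
gripper_force: 0.0
```

servo_tool:
  travel:
    - [0,0,0]
    - [0,0,0]
    - [0,0,0]
    - [0,0,0]
    - [0,0,0]
    - [0,0,0]
    - [0,0,0]
    - [0,0,0]
    - [0,0,0]
    - [0,0,0]
  turn: [0,0,0,0,0,0,0,0,0,0]
  grip: 1
  newtons: 60

```text
t: 3.55
tool_pos: [0.5374, -0.2236, 0.1368]
eef_rot: [0.644, 0.765, 0.0, 0.0]
contact_force: [-1.1, 0.5, 5.4]
finger_gap: 0.189
gripper_force: 60.3
```

servo_tool:
  travel:
    - [0,0,0.2]
    - [0,0,0.4]
    - [0,0,0.5]
    - [0,0,0.5]
    - [0,0,0.4]
    - [0,0,0.26]
    - [0,0,0]
    - [0,0,0]
  turn: [0,0,0,0,0,0,0,0]

```text
t: 4.35
tool_pos: [0.5366, -0.2235, 0.2486]
eef_rot: [0.644, 0.765, -0.0, -0.0]
contact_force: [0.3, -0.4, -1.6]
finger_gap: 0.194
gripper_force: 59.5
```

servo_tool:
  travel:
    - [-0.1,0.25,0]
    - [-0.18,0.47,0]
    - [-0.18,0.47,0]
    - [-0.18,0.47,0]
    - [-0.18,0.47,0]
    - [-0.18,0.47,0]
    - [-0.18,0.47,0]
    - [-0.18,0.47,0]
    - [-0.18,0.47,0]
    - [-0.18,0.47,0]
    - [-0.18,0.47,0]
    - [-0.18,0.47,0]
    - [-0.18,0.47,0]
    - [-0.18,0.47,0]
    - [-0.18,0.47,0]
    - [-0.18,0.47,0]
    - [-0.18,0.47,0]
    - [-0.18,0.47,0]
    - [-0.13,0.25,0]
    - [0,0,0]
  turn: [-0.4,-0.7,-0.7,-0.7,-0.7,-0.7,-0.7,-0.7,-0.7,-0.7,-0.7,-0.7,-0.7,-0.7,-0.7,-0.7,-0.7,-0.7,-0.67,0]

```text
t: 6.35
tool_pos: [0.371, 0.2022, 0.2483]
eef_rot: [0.999, -0.032, -0.001, 0.0]
contact_force: [-0.3, -0.5, -0.7]
finger_gap: 0.194
gripper_force: 59.5
```

```bash
python3 - <<'E'
from h import *
w=[]
for n in("wrist","scene"):
    m=r.camera_model(n);np.save(f"pics/{n}.npy",m);w.append(cv2.cvtColor(r.snapshot(n),cv2.COLOR_RGB2BGR))
s=np.zeros((600,800,3),np.uint8);s[:420,:400]=w[0][:,100:500];a=cv2.resize(w[1][80:260,220:380],None,fx=2.5,fy=2.5,interpolation=cv2.INTER_CUBIC);s[:450,400:]=a
cv2.imwrite("pics/c2.png",np.clip(s*1.3,0,255).astype(np.uint8))
E
```

```text
(no output)
```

View pics/c2.png

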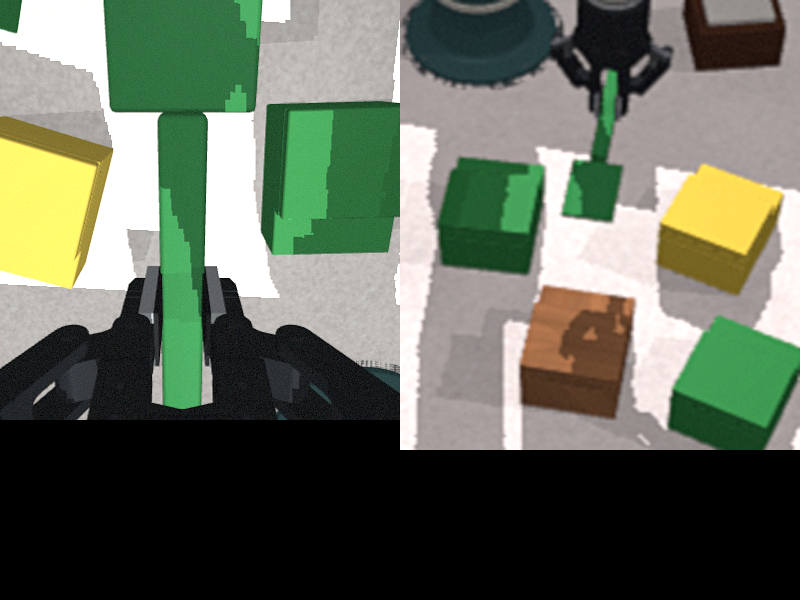

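```bash
python3 - <<'E'
from h import *
W=np.load("pics/wrist.npy",allow_pickle=True).item()
S=lambda u,v:(220+(u-400+.5)/2.5-.5,80+(v+.5)/2.5-.5)
def proj(m,p):
    E=np.array(m["extrinsics"]);q=E[:3,:3].T@(np.array(p)-E[:3,3]);return np.round((m["fx"]*q[0]/q[2]+m["cx"],m["fy"]*q[1]/q[2]+m["cy"]),1)
# blade back corners: wrist (x+100)
for n,a,s in[("backL(+y)",(210,111),(623,166)),("backR(-y)",(355,111),(575,160))]:
    p,e=tri(ray("wrist",a,W),ray("scene",S(*s)));print(n,np.round(p,4),e)
# tip: assume in plane x from geometry; intersect scene ray w/ vertical plane at known tip distance
for n,s in[("tipL",(612,221)),("tipR",(563,217))]:
    o,d=ray("scene",S(*s))
    for x in(.516,.521,.526): print(n,np.round(o+d*(x-o[0])/d[0],4))
yaw=np.radians(-3.7);c=np.array([np.cos(yaw),np.sin(yaw),0]);n=np.array([-c[1],c[0],0])
g=np.array([.371,.2022,.2483-.0268])
for k,dx,dy,dz in[("tipL",.15,.0275,.006),("tipR",.15,-.0275,.006),("backL",.07,.0275,.006),("backR",.07,-.0275,.006)]:
    p=g+c*dx+n*dy+[0,0,dz];q=proj(r.camera_model("scene"),p);print(k,np.round(p,4),"crop",(q-[220,80])*2.5+[400,0],"wrist",proj(W,p))
im=cv2.cvtColor(r.snapshot("top"),cv2.COLOR_RGB2BGR)
g_=cv2.inRange(cv2.cvtColor(im,cv2.COLOR_BGR2HSV),(45,100,30),(85,255,255))
k,l,st,ce=cv2.connectedComponentsWithStats(g_)
for i in range(1,k):
    if st[i,4]>150:print(st[i],cv2.boxPoints(cv2.minAreaRect(np.argwhere(l==i)[:,::-1].astype(np.float32))).tolist())
for dx,dy in((.15,.0275),(.15,-.0275),(.07,.0275),(.07,-.0275)): print(proj(r.camera_model("top"),g+c*dx+n*dy+[0,0,.006]))
E
```

```text
backL(+y) [0.4459 0.2221 0.2231] 0.002527841007207886
backR(-y) [0.442  0.1681 0.2221] 0.0011871279204918315
tipL [0.516  0.2149 0.2121]
tipL [0.521  0.2151 0.2178]
tipL [0.526  0.2153 0.2236]
tipR [0.516  0.1631 0.2122]
tipR [0.521  0.1635 0.2179]
tipR [0.526  0.164  0.2237]
tipL [0.5225 0.22   0.2275] crop [616.25 215.5 ] wrist [ 186.2 -148. ]
tipR [0.5189 0.1651 0.2275] crop [564.   208.75] wrist [ 366.4 -147.8]
backL [0.4426 0.2251 0.2275] crop [626.5 160. ] wrist [204.3 120.4]
backR [0.4391 0.1702 0.2275] crop [576.   153.75] wrist [350.3 120.4]
[ 114  167   42   48 1709] [[111.5148696899414, 210.85147094726562], [115.99011993408203, 166.0989990234375], [155.89111328125, 170.089111328125], [151.41586303710938, 214.84158325195312]]
[ 184  171   49   54 1624] [[181.2000274658203, 208.60000610351562], [201.00001525878906, 169.0], [234.2000274658203, 185.60000610351562], [214.40003967285156, 225.20001220703125]]
[250 211  22  29 406] [[248.48646545410156, 236.08108520507812], [252.75672912597656, 210.45947265625], [271.56756591796875, 213.5946044921875], [267.29730224609375, 239.21621704101562]]
[ 282  255   38   49 1319] [[278.06072998046875, 299.5600891113281], [284.29644775390625, 254.3512420654297], [320.8087158203125, 259.3874206542969], [314.572998046875, 304.59625244140625]]
[251.  212.3]
[270.9 215.3]
[246.3 241.1]
[266.5 244.1]
```

```bash
python3 - <<'E'
from h import *
S=lambda u,v:(220+(u-400+.5)/2.5-.5,80+(v+.5)/2.5-.5)
for n,t,s in[("tipL",(252.5,210.2),(612,221)),("tipR",(271.8,213.3),(563,217)),("backL",(248.2,236.5),(623,166)),("backR",(267.5,239.7),(575,160))]:
    p,e=tri(ray("top",t),ray("scene",S(*s)));print(n,np.round(p,4),round(e,4))
E
```

```text
tipL [0.5289 0.2159 0.227 ] 0.0011
tipR [0.5254 0.1635 0.223 ] 0.0008
backL [0.455  0.2211 0.2321] 0.0001
backR [0.4508 0.1689 0.2311] 0.0009
```

servo_tool:
  travel:
    - [-0.16,0,-0.3]
    - [0,0,-0.4]
    - [0,0,-0.4]
    - [0,0,-0.4]
    - [0,0,-0.4]
    - [0,0,-0.4]
    - [0,0,-0.4]
    - [0,0,-0.3]
    - [0,0,-0.12]
    - [0,0,0]
    - [0,0,0]
  turn: [0,0,0,0,0,0,0,0,0,0,0]

```text
t: 7.6
tool_pos: [0.3651, 0.2008, 0.0937]
eef_rot: [0.999, -0.034, 0.0, -0.0]
contact_force: [0.1, -0.7, -0.1]
finger_gap: 0.192
gripper_force: 59.5
```

servo_tool:
  travel:
    - [0,0,-0.02]
    - [0,0,-0.02]
    - [0,0,-0.02]
    - [0,0,0]
    - [0,0,0]
  turn: [0,0,0,0,0]

```text
t: 8.1
tool_pos: [0.3646, 0.201, 0.0904]
eef_rot: [0.999, -0.034, 0.0, -0.0]
contact_force: [0.1, 0.3, -0.4]
finger_gap: 0.193
gripper_force: 59.5
```

servo_tool:
  travel:
    - [0,0,-0.02]
    - [0,0,-0.02]
    - [0,0,0]
    - [0,0,0]
  turn: [0,0,0,0]

```text
t: 8.5
tool_pos: [0.3645, 0.201, 0.0882]
eef_rot: [0.999, -0.034, -0.0, 0.0]
contact_force: [-0.2, 0.5, -1.4]
finger_gap: 0.189
gripper_force: 59.5
```

servo_tool:
  travel:
    - [0,0,-0.02]
    - [0,0,-0.02]
    - [0,0,0]
    - [0,0,0]
  turn: [0,0,0,0]

```text
t: 8.9
tool_pos: [0.3645, 0.2009, 0.0862]
eef_rot: [0.999, -0.034, -0.0, 0.0]
contact_force: [-0.7, 0.3, -1.6]
finger_gap: 0.183
gripper_force: 59.5
```

servo_tool:
  travel:
    - [0,0,-0.02]
    - [0,0,-0.02]
    - [0,0,0]
    - [0,0,0]
  turn: [0,0,0,0]

```text
t: 9.3
tool_pos: [0.3646, 0.2009, 0.0842]
eef_rot: [0.999, -0.034, -0.0, 0.0]
contact_force: [0.0, -0.1, -1.3]
finger_gap: 0.19
gripper_force: 59.5
```

```bash
python3 - <<'E'
from h import *
w=[]
for n in("wrist","scene"):
    w.append(cv2.cvtColor(r.snapshot(n),cv2.COLOR_RGB2BGR))
s=np.zeros((600,800,3),np.uint8);s[:420,:400]=w[0][:,100:500];a=cv2.resize(w[1][110:250,230:330],None,fx=4,fy=4,interpolation=cv2.INTER_CUBIC);s[:560,400:]=a
cv2.imwrite("pics/c3.png",np.clip(s*1.3,0,255).astype(np.uint8))
E
```

```text
(no output)
```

View pics/c3.png

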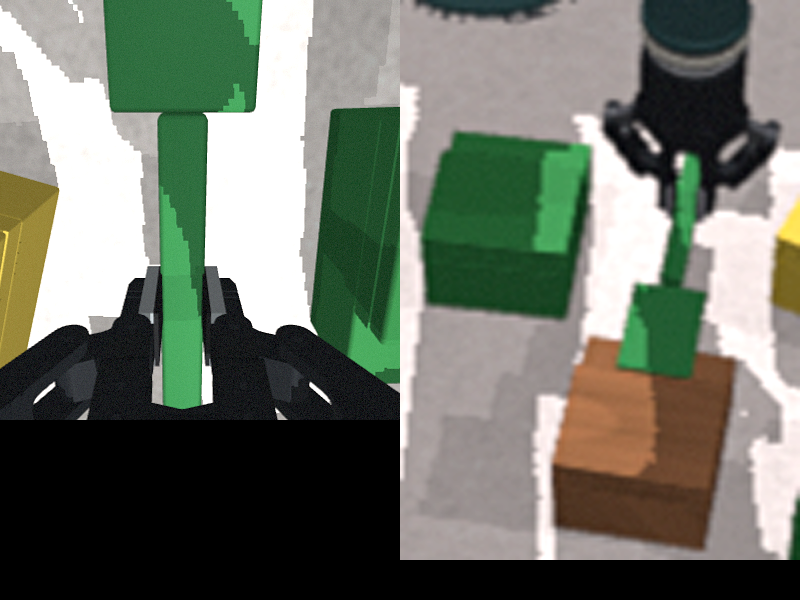

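The blade is over the ledge, centred, tip edge at crop (618–692, ~374), just short of the mouth. I'll continue feeling for the ledge.

servo_tool:
  travel:
    - [0,0,-0.02]
    - [0,0,0]
    - [0,0,0]
  turn: [0,0,0]

```text
t: 9.7
tool_pos: [0.3646, 0.2009, 0.0833]
eef_rot: [0.999, -0.034, -0.0, 0.0]
contact_force: [0.3, 0.2, -0.6]
finger_gap: 0.191
gripper_force: 59.5
```

servo_tool:
  travel:
    - [0,0,-0.02]
    - [0,0,0]
    - [0,0,0]
  turn: [0,0,0]

```text
t: 10.0
tool_pos: [0.3646, 0.2009, 0.0822]
eef_rot: [0.999, -0.034, -0.0, 0.0]
contact_force: [-0.3, -0.1, -1.0]
finger_gap: 0.187
gripper_force: 59.5
```

servo_tool:
  travel:
    - [0,0,-0.02]
    - [0,0,0]
    - [0,0,0]
  turn: [0,0,0]

```text
t: 10.3
tool_pos: [0.3646, 0.201, 0.0813]
eef_rot: [0.999, -0.034, 0.0, -0.0]
contact_force: [-0.4, 0.5, -1.3]
finger_gap: 0.194
gripper_force: 59.6
```

servo_tool:
  travel:
    - [0,0,-0.02]
    - [0,0,0]
    - [0,0,0]
  turn: [0,0,0]

```text
t: 10.6
tool_pos: [0.3646, 0.201, 0.0803]
eef_rot: [0.999, -0.034, 0.0, -0.0]
contact_force: [0.5, 0.1, 1.4]
finger_gap: 0.19
gripper_force: 59.8
```

servo_tool:
  travel:
    - [0,0,-0.02]
    - [0,0,0]
    - [0,0,0]
  turn: [0,0,0]

```text
t: 10.9
tool_pos: [0.3646, 0.201, 0.0793]
eef_rot: [0.999, -0.034, 0.0, -0.0]
contact_force: [-0.2, 0.5, 2.2]
finger_gap: 0.191
gripper_force: 59.9
```

servo_tool:
  travel:
    - [0,0,-0.02]
    - [0,0,0]
    - [0,0,0]
  turn: [0,0,0]

```text
t: 11.2
tool_pos: [0.3646, 0.201, 0.0783]
eef_rot: [0.999, -0.034, 0.0, -0.0]
contact_force: [-2.9, -0.3, 2.7]
finger_gap: 0.191
gripper_force: 60.1
```

servo_tool:
  travel:
    - [0,0,0.09]
    - [0,0,0]
    - [0.1,-0.007,0]
    - [0.1,-0.007,0]
    - [0.1,-0.007,0]
    - [0.1,-0.007,0]
    - [0.1,-0.007,0]
    - [0.1,-0.007,0]
    - [0,0,0]
  turn: [0,0,0,0,0,0,0,0,0]

```text
t: 12.1
tool_pos: [0.3954, 0.1988, 0.0828]
eef_rot: [0.999, -0.035, 0.0, -0.0]
contact_force: [0.5, 0.1, -1.3]
finger_gap: 0.188
gripper_force: 59.6
```

servo_tool:
  travel:
    - [0.1,-0.007,0]
    - [0.1,-0.007,0]
    - [0.1,-0.007,0]
    - [0.1,-0.007,0]
    - [0.1,-0.007,0]
    - [0.1,-0.007,0]
    - [0.1,-0.007,0]
    - [0.1,-0.007,0]
    - [0,0,0]
  turn: [0,0,0,0,0,0,0,0,0]

```text
t: 13.0
tool_pos: [0.4354, 0.196, 0.0828]
eef_rot: [0.999, -0.035, 0.0, -0.0]
contact_force: [-0.0, -0.5, -0.8]
finger_gap: 0.189
gripper_force: 59.6
```

servo_tool:
  travel:
    - [0.08,-0.005,0]
    - [0.04,-0.003,0]
    - [0.04,-0.003,0]
    - [0,0,0]
  turn: [0,0,0,0]

```text
t: 13.4
tool_pos: [0.4428, 0.1955, 0.0828]
eef_rot: [0.999, -0.034, 0.0, -0.0]
contact_force: [0.6, 0.4, -1.0]
finger_gap: 0.191
gripper_force: 59.6
```

Now feel for the back wall in small steps.

servo_tool:
  travel:
    - [0.04,-0.003,0]
    - [0.04,-0.003,0]
    - [0,0,0]
  turn: [0,0,0]

```text
t: 13.7
tool_pos: [0.4469, 0.1952, 0.0828]
eef_rot: [0.999, -0.034, 0.0, -0.0]
contact_force: [0.7, -0.2, -1.8]
finger_gap: 0.186
gripper_force: 59.6
```

servo_tool:
  travel:
    - [0.03,-0.002,0]
    - [0.03,-0.002,0]
    - [0,0,0]
  turn: [0,0,0]

```text
t: 14.0
tool_pos: [0.4498, 0.195, 0.0828]
eef_rot: [0.999, -0.034, 0.0, -0.0]
contact_force: [0.1, 0.3, -0.4]
finger_gap: 0.189
gripper_force: 59.6
```

servo_tool:
  travel:
    - [0.03,-0.002,0]
    - [0.03,-0.002,0]
    - [0,0,0]
  turn: [0,0,0]

```text
t: 14.3
tool_pos: [0.4529, 0.1948, 0.0828]
eef_rot: [0.999, -0.034, 0.0, -0.0]
contact_force: [-0.9, -0.4, -0.8]
finger_gap: 0.19
gripper_force: 59.6
```

servo_tool:
  travel:
    - [0.03,-0.002,0]
    - [0.02,-0.001,0]
    - [0,0,0]
  turn: [0,0,0]

```text
t: 14.6
tool_pos: [0.454, 0.1947, 0.0825]
eef_rot: [0.999, -0.034, -0.001, 0.0]
contact_force: [-4.4, 0.1, 0.4]
finger_gap: 0.191
gripper_force: 59.6
```

servo_tool:
  travel:
    - [0.03,-0.002,0]
    - [0.02,-0.001,0]
    - [0,0,0]
  turn: [0,0,0]

```text
t: 14.9
tool_pos: [0.4541, 0.1947, 0.0819]
eef_rot: [0.999, -0.034, -0.003, 0.001]
contact_force: [-8.7, 2.8, 0.9]
finger_gap: 0.192
gripper_force: 59.7
```

servo_tool:
  travel:
    - [-0.04,0.003,-0.02]
    - [0,0,-0.01]
    - [0,0,0]
    - [0,0,0]
  turn: [0,0,0,0]

```text
t: 15.3
tool_pos: [0.454, 0.1948, 0.0815]
eef_rot: [0.999, -0.034, -0.001, 0.001]
contact_force: [-7.8, -0.1, 5.6]
finger_gap: 0.193
gripper_force: 60.5
```

servo_tool:
  travel:
    - [0,0,0]
    - [0,0,0]
    - [0,0,0]
    - [0,0,0]
    - [0,0,0]
    - [0,0,0]
  turn: [0,0,0,0,0,0]
  grip: 0.6

```text
t: 15.9
tool_pos: [0.4557, 0.1946, 0.0813]
eef_rot: [0.999, -0.034, 0.0, -0.0]
contact_force: [0.1, -0.9, 0.6]
finger_gap: 0.402
gripper_force: 0.0
```

servo_tool:
  travel:
    - [0,0,0.1]
    - [0,0,0.2]
    - [0,0,0.3]
    - [0,0,0.4]
    - [0,0,0.5]
    - [0,0,0.5]
    - [0,0,0.5]
    - [0,0,0.5]
    - [0,0,0.4]
    - [0,0,0]
    - [0,0,0]
  turn: [0,0,0,0,0,0,0,0,0,0,0]

```text
t: 17.0
tool_pos: [0.4555, 0.1945, 0.2518]
eef_rot: [0.999, -0.034, 0.001, 0.0]
contact_force: [-0.9, -1.1, -0.3]
finger_gap: 0.402
gripper_force: 0.0
```

```bash
python3 - <<'E'
from h import *
w=[]
for n in("wrist","scene"):
    w.append(cv2.cvtColor(r.snapshot(n),cv2.COLOR_RGB2BGR))
m=r.camera_model("wrist");np.save("pics/wrist.npy",m)
s=np.zeros((600,800,3),np.uint8);s[:420,:400]=w[0][:,100:500];a=cv2.resize(w[1][110:250,230:330],None,fx=4,fy=4,interpolation=cv2.INTER_CUBIC);s[:560,400:]=a
cv2.imwrite("pics/c4.png",np.clip(s*1.3,0,255).astype(np.uint8))
print(r.get_obs()["tool_pos"],r.get_obs()["t"])
E
```

```text
[0.45500933 0.19424635 0.25061849] 17.1
```

View pics/c4.png

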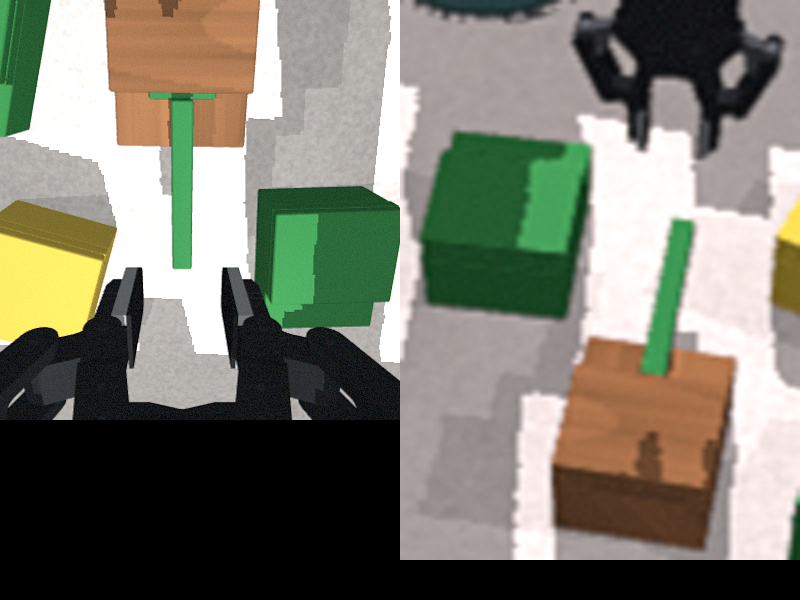

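The spatula is home, with only about 5 mm of blade showing, centred, and the lid untouched. Now to the bar.

servo_tool:
  travel:
    - [0.11,-0.24,0]
    - [0.21,-0.45,0]
    - [0.21,-0.45,0]
    - [0.21,-0.45,0]
    - [0.21,-0.45,0]
    - [0.21,-0.45,0]
    - [0.21,-0.45,0]
    - [0.21,-0.45,0]
    - [0.21,-0.45,0]
    - [0.21,-0.45,0]
    - [0.21,-0.45,0]
    - [0.21,-0.45,0]
    - [0.21,-0.45,0]
    - [0.21,-0.45,0]
    - [0.21,-0.45,0]
    - [0.21,-0.45,0]
    - [0.21,-0.45,0]
    - [0.21,-0.45,0]
    - [0.08,-0.09,0]
    - [0,0,0]
  turn: [0.4,0.65,0.65,0.65,0.65,0.65,0.65,0.65,0.65,0.65,0.65,0.65,0.65,0.65,0.65,0.65,0.65,0.65,0.45,0]
  grip: 0

```text
t: 19.1
tool_pos: [0.6432, -0.2056, 0.2491]
eef_rot: [0.7, 0.714, -0.0, -0.001]
contact_force: [-0.9, 0.4, -0.0]
finger_gap: 0.997
gripper_force: 0.0
```

```bash
python3 - <<'E'
from h import *
o=r.get_obs();print(o["tool_pos"],o["eef_rot"])
m=r.camera_model("wrist");im=cv2.cvtColor(r.snapshot("wrist"),cv2.COLOR_RGB2BGR);np.save("pics/wrist.npy",m)
cv2.imwrite("pics/w5.png",im)
E
```

```text
[ 0.64318676 -0.20560123  0.24912845] [ 6.99786831e-01  7.14350231e-01 -3.34390431e-04 -1.42356313e-03]
```

View pics/w5.png

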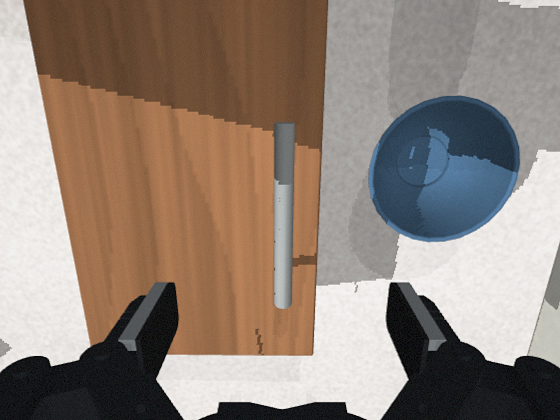

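servo_tool:
  travel:
    - [0,0,-0.2]
    - [0,0,-0.3]
    - [0,0,-0.3]
    - [0,0,-0.3]
    - [0,0,-0.3]
    - [0,0,-0.2]
    - [0,0,-0.2]
    - [0,0,0]
    - [0,0,0]
  turn: [0,0,0,0,0,0,0,0,0]

```text
t: 20.05
tool_pos: [0.6438, -0.2043, 0.1614]
eef_rot: [0.699, 0.715, 0.0, 0.0]
contact_force: [0.3, 0.7, 0.1]
finger_gap: 0.997
gripper_force: 0.0
```

servo_tool:
  travel:
    - [0,0,0]
    - [0,0,0]
    - [0,0,0]
    - [0,0,0]
    - [0,0,0]
    - [0,0,0]
    - [0,0,0]
    - [0,0,0]
    - [0,0,0]
    - [0,0,0]
  turn: [0,0,0,0,0,0,0,0,0,0]
  grip: 1
  newtons: 40

```text
t: 21.05
tool_pos: [0.6439, -0.2044, 0.1615]
eef_rot: [0.699, 0.715, 0.0, 0.0]
contact_force: [1.3, -0.7, 1.8]
finger_gap: 0.118
gripper_force: 39.0
```

servo_tool:
  travel:
    - [-0.046,0,0.129]
    - [-0.051,0,0.127]
    - [-0.056,0,0.125]
    - [-0.061,0,0.122]
    - [-0.065,0,0.12]
    - [-0.07,0,0.117]
    - [-0.075,0,0.114]
    - [-0.079,0,0.111]
    - [-0.083,0,0.108]
    - [-0.087,0,0.105]
  turn: [0,0,0,0,0,0,0,0,0,0]

```text
t: 22.05
tool_pos: [0.6108, -0.2048, 0.2218]
eef_rot: [0.699, 0.715, 0.001, 0.002]
contact_force: [5.6, -1.6, 0.7]
finger_gap: 0.119
gripper_force: 38.9
```

servo_tool:
  travel:
    - [-0.092,0,0.101]
    - [-0.095,0,0.098]
    - [-0.099,0,0.094]
    - [-0.103,0,0.09]
    - [-0.106,0,0.086]
    - [-0.11,0,0.082]
    - [-0.113,0,0.077]
    - [-0.116,0,0.073]
    - [-0.118,0,0.068]
    - [-0.121,0,0.064]
    - [0,0,0]
    - [0,0,0]
    - [0,0,0]
  turn: [0,0,0,0,0,0,0,0,0,0,0,0,0]

```text
t: 23.35
tool_pos: [0.5586, -0.2054, 0.2651]
eef_rot: [0.699, 0.715, 0.001, 0.004]
contact_force: [6.3, -3.7, 8.0]
finger_gap: 0.122
gripper_force: 39.7
```

```bash
python3 - <<'E'
from h import *
o=r.get_obs();print(o["t"],o["tool_pos"],o["contact_force"],np.abs(o["joint_velocities"]).max(),o["finger_gap"],o["gripper_force"])
p0=np.array([.6439,.1615]);p=o["tool_pos"][[0,2]]
# bar angle from chord travelled on the arc
R=np.hypot(.165,.055);c=np.linalg.norm(p-p0);print("chord deg",np.degrees(2*np.arcsin(c/2/R)))
h=p0-[.165,.055];v=p-h;print("arc deg",np.degrees(np.arctan2(v[1],v[0])-np.arctan2(.055,.165)),"R",np.hypot(*v),R)
im=cv2.cvtColor(r.snapshot("scene"),cv2.COLOR_RGB2BGR);t=cv2.cvtColor(r.snapshot("top"),cv2.COLOR_RGB2BGR)
s=np.zeros((600,800,3),np.uint8);a=cv2.resize(im[120:320,60:330],None,fx=1.48,fy=1.48);s[:a.shape[0],:a.shape[1]]=a
a=cv2.resize(t[110:310,220:480],None,fx=1.53,fy=1.53);s[:a.shape[0],400:400+a.shape[1]]=a[:,:400]
w=cv2.cvtColor(r.snapshot("wrist"),cv2.COLOR_RGB2BGR);a=cv2.resize(w,None,fx=.68,fy=.68);s[310:310+a.shape[0],:a.shape[1]]=a
cv2.imwrite("pics/c6.png",np.clip(s*1.3,0,255).astype(np.uint8))
E
```

```text
23.35 [ 0.55860994 -0.20541487  0.26506798] [ 6.26543162 -3.73412174  7.9544205 ] 0.0018307535359585543 0.12232018102685172 39.698840975761414
chord deg 45.374697265386004
arc deg 44.87700386080569 R 0.1774752950921536 0.17392527130926086
```

View pics/c6.png

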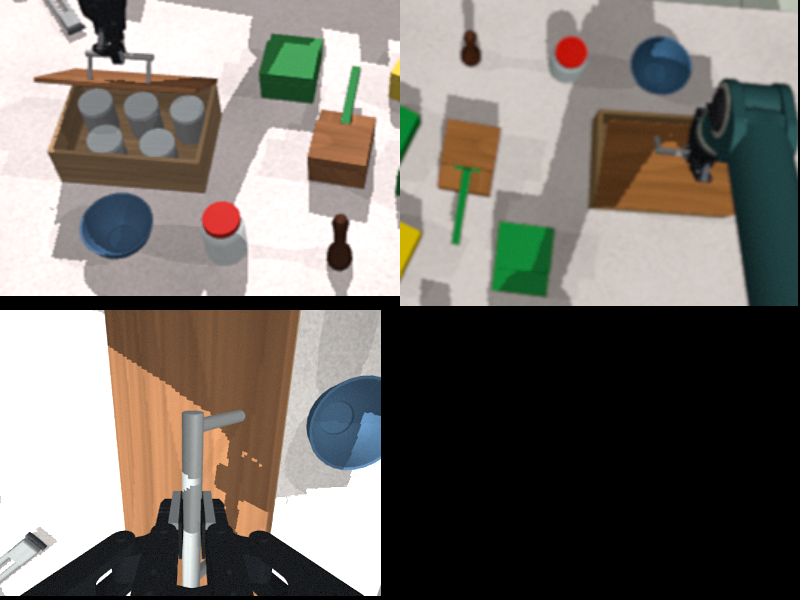

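The lid stands open at about 45° with the bar between the fingers. The spatula is in the slot and the bystanders haven't moved. A quick independent angle check from the lid's free edge, then hand in.

```bash
python3 - <<'E'
from h import *
from scipy.optimize import brentq
h=np.array([.479,.1]);ang=[]
for c in((36,79),(217,80)):
    o,d=ray("scene",(60+c[0]/1.48,120+c[1]/1.48))
    # ray in x-z meets the circle of the lid's top free edge
    R=np.hypot(.192,.01);f=lambda s:np.hypot(*((o+d*s)[[0,2]]-h))-R
    S=np.linspace(.5,1.6,400);F=[f(s) for s in S]
    for i in range(399):
        if F[i]*F[i+1]<0:
            p=o+d*brentq(f,S[i],S[i+1]);print(np.round(p,3),np.degrees(np.arctan2(p[2]-.1,p[0]-h[0])-np.arctan2(.01,.192)))
E
```

```text
[ 0.614 -0.342  0.237] 42.270787088217055
[ 0.596 -0.027  0.252] 49.36851724404548
```

```bash
python3 -c "
from bench import r
print(r.hand_in())"
```

```text
the job is handed in; nothing more can be done
None
```

I handed the job in after about 23.5 s of robot time: the spatula is home in the slot and let go, and the gripper is holding the lid steady at about 45° (44–45° from the arm's own position; a rough camera check gave 42°). The bowl, jar and pestle were not touched, and the hand-in call returned no verdict.

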